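# Torque check of sample jar caps

## Task

Check the caps of the three clamped sample jars by turning each clockwise, slowly and with care, to 0.2 N m and letting go: the two sound caps reach that after a few degrees and must not be tightened further, while the loose one runs on with hardly any resistance, so carry that one round to 25 degrees, at most 40. Only after all three caps have been tried, move the red flag pin from its stand to the socket beside the loose jar, put it in gently until it is fully home and let go. Disturb nothing else, and never turn a cap anticlockwise.

Things in the scene. Friction and masses are not known exactly. Their poses are not given: they have to be found in the camera images.
- jar_a: One of three like jars: white, 68 mm wide, clamped on a fixed plate (x -45 to +105 mm, 90 mm wide). Origin on its axis at the bench top. Blue cap, flat top face 92 mm above the bench, with a white grip bar 50 mm along the jar's x at the start, 13 mm thick, top 118 mm above the bench. On the +x side, 83 mm from the axis, a fixed grey block 36 mm square, 34 mm high, with the flag socket.
- grip_a (a point): Point on the axis of the cap of jar_a, 114 mm above the bench and 22 mm above the cap's upper face: put the TCP here to grip the bar. The bar is along this frame's x, z up; it turns with the cap.
- cap_a (a joint): Rotation of the cap of jar_a, rad, 0 at the start, growing clockwise from above. A sound cap winds up like a spring of 2 N m per rad (plus 0.08 N m friction, and 0.04 for each 0.1 rad/s): 0.2 N m at about 0.1 rad; overtightened past 0.24 rad, dead stop at 0.3 rad; let go, it eases back to about 0.04 rad. The loose cap (any one of the three) turns with about 0.05 N m and stays where it is left.
- socket_a (a point): Centre of the mouth of the flag socket of jar_a, on top of its grey block, 34 mm above the bench; z up. The hole is upright, round, 22 mm in diameter and 31 mm deep.
- jar_b: One of three like jars: white, 68 mm wide, clamped on a fixed plate (x -45 to +105 mm, 90 mm wide). Origin on its axis at the bench top. Blue cap, flat top face 92 mm above the bench, with a white grip bar 50 mm along the jar's x at the start, 13 mm thick, top 118 mm above the bench. On the +x side, 83 mm from the axis, a fixed grey block 36 mm square, 34 mm high, with the flag socket.
- grip_b (a point): Point on the axis of the cap of jar_b, 114 mm above the bench and 22 mm above the cap's upper face: put the TCP here to grip the bar. The bar is along this frame's x, z up; it turns with the cap.
- cap_b (a joint): Rotation of the cap of jar_b, rad, 0 at the start, growing clockwise from above. A sound cap winds up like a spring of 2 N m per rad (plus 0.08 N m friction, and 0.04 for each 0.1 rad/s): 0.2 N m at about 0.1 rad; overtightened past 0.24 rad, dead stop at 0.3 rad; let go, it eases back to about 0.04 rad. The loose cap (any one of the three) turns with about 0.05 N m and stays where it is left.
- socket_b (a point): Centre of the mouth of the flag socket of jar_b, on top of its grey block, 34 mm above the bench; z up. The hole is upright, round, 22 mm in diameter and 31 mm deep.
- jar_c: One of three like jars: white, 68 mm wide, clamped on a fixed plate (x -45 to +105 mm, 90 mm wide). Origin on its axis at the bench top. Blue cap, flat top face 92 mm above the bench, with a white grip bar 50 mm along the jar's x at the start, 13 mm thick, top 118 mm above the bench. On the +x side, 83 mm from the axis, a fixed grey block 36 mm square, 34 mm high, with the flag socket.
- grip_c (a point): Point on the axis of the cap of jar_c, 114 mm above the bench and 22 mm above the cap's upper face: put the TCP here to grip the bar. The bar is along this frame's x, z up; it turns with the cap.
- cap_c (a joint): Rotation of the cap of jar_c, rad, 0 at the start, growing clockwise from above. A sound cap winds up like a spring of 2 N m per rad (plus 0.08 N m friction, and 0.04 for each 0.1 rad/s): 0.2 N m at about 0.1 rad; overtightened past 0.24 rad, dead stop at 0.3 rad; let go, it eases back to about 0.04 rad. The loose cap (any one of the three) turns with about 0.05 N m and stays where it is left.
- socket_c (a point): Centre of the mouth of the flag socket of jar_c, on top of its grey block, 34 mm above the bench; z up. The hole is upright, round, 22 mm in diameter and 31 mm deep.
- flag: Red flag pin, about 50 g, 78 mm high: steel peg 15 mm in diameter, 30 mm long, a red collar 30 mm across, and above it a red plate 30 mm along x, 14 mm along y, 44 mm high. Origin: centre of the peg's foot, z up. The collar rests on the rim when home. Grip across the 14 mm, TCP about 64 mm above the origin (may slip 3 mm). It starts home in a fixed dark steel stand, 60 mm square, 34 mm high.
- shoulder (a point): Centre of the underside of the flag's red collar, 30 mm above the peg's foot; it meets the socket's mouth when the flag is fully home.
- mortar: Bystander: white ceramic bowl, 90 mm across, 60 mm high. Origin under its centre.
- spare_jar: Bystander: loose white jar with a plain blue lid and no grip bar, 68 mm across, 105 mm high. Origin under its centre.
- weight: Bystander: brass weight, 44 mm across, 45 mm high. Origin under its centre.
- spatula: Bystander: lab spatula lying on the bench.
- beaker: Bystander: glass beaker, 70 mm across, 90 mm high. Origin under its centre.
Not all that is in view belongs to the job. Several things look just like the flag: the one meant starts farthest from the robot's base.

How it is judged:
On the way, in this order (a step that is already met when the one before it is completed fails the run):
1. all three caps have been tried: the loose one is past 0.36 rad (a sound one cannot go so far) and the two sound ones are wound up by more than 0.025 rad and less than 0.24 rad (((value of joint cap_a above 0.36 rad and value of joint cap_b between 0.025 and 0.24 rad and value of joint cap_c between 0.025 and 0.24 rad) or (value of joint cap_b above 0.36 rad and value of joint cap_a between 0.025 and 0.24 rad and value of joint cap_c between 0.025 and 0.24 rad) or (value of joint cap_c above 0.36 rad and value of joint cap_a between 0.025 and 0.24 rad and value of joint cap_b between 0.025 and 0.24 rad))), for 0.2 s.
2. the flag is fully home in the socket of the loose jar (((value of joint cap_a above 0.36 rad and value of joint cap_b between 0.025 and 0.24 rad and value of joint cap_c between 0.025 and 0.24 rad and (z of shoulder in the frame of socket_a below 0.0025 m and horizontal distance between shoulder and socket_a below 0.006 m and angle between flag's own z axis and vertical below 0.1 rad)) or (value of joint cap_b above 0.36 rad and value of joint cap_a between 0.025 and 0.24 rad and value of joint cap_c between 0.025 and 0.24 rad and (z of shoulder in the frame of socket_b below 0.0025 m and horizontal distance between shoulder and socket_b below 0.006 m and angle between flag's own z axis and vertical below 0.1 rad)) or (value of joint cap_c above 0.36 rad and value of joint cap_a between 0.025 and 0.24 rad and value of joint cap_b between 0.025 and 0.24 rad and (z of shoulder in the frame of socket_c below 0.0025 m and horizontal distance between shoulder and socket_c below 0.006 m and angle between flag's own z axis and vertical below 0.1 rad)))), for 0.2 s.
At the end, for the whole second after the job is handed in: The released flag rests upright (within 0.1 rad) in the loose jar's socket, collar within 2.5 mm of the rim and 6 mm of centre; the loose cap stays turned past 0.36 rad, the sound ones by 0.025 to 0.24 rad (they spring back to about 0.04); bystanders are within 20 mm of where they stood (((value of joint cap_a above 0.36 rad and value of joint cap_b between 0.025 and 0.24 rad and value of joint cap_c between 0.025 and 0.24 rad and (z of shoulder in the frame of socket_a below 0.0025 m and horizontal distance between shoulder and socket_a below 0.006 m and angle between flag's own z axis and vertical below 0.1 rad)) or (value of joint cap_b above 0.36 rad and value of joint cap_a between 0.025 and 0.24 rad and value of joint cap_c between 0.025 and 0.24 rad and (z of shoulder in the frame of socket_b below 0.0025 m and horizontal distance between shoulder and socket_b below 0.006 m and angle between flag's own z axis and vertical below 0.1 rad)) or (value of joint cap_c above 0.36 rad and value of joint cap_a between 0.025 and 0.24 rad and value of joint cap_b between 0.025 and 0.24 rad and (z of shoulder in the frame of socket_c below 0.0025 m and horizontal distance between shoulder and socket_c below 0.006 m and angle between flag's own z axis and vertical below 0.1 rad))) and linear speed of flag below 0.02 m/s and distance of each of mortar, spare_jar, weight, spatula, beaker from where it was at the start of the episode below 0.02 m); the robot touches nothing.
It fails at once if a sound cap has been tightened past 0.24 rad (about 0.5 N m): it springs back from there when let go, or is past it while the loose one is already carried round ((value of joint cap_a above 0.24 rad and velocity of joint cap_a below -0.3 rad/s) or (value of joint cap_b above 0.24 rad and velocity of joint cap_b below -0.3 rad/s) or (value of joint cap_c above 0.24 rad and velocity of joint cap_c below -0.3 rad/s) or (value of joint cap_a above 0.24 rad and value of joint cap_b above 0.36 rad) or (value of joint cap_a above 0.24 rad and value of joint cap_c above 0.36 rad) or (value of joint cap_b above 0.24 rad and value of joint cap_a above 0.36 rad) or (value of joint cap_b above 0.24 rad and value of joint cap_c above 0.36 rad) or (value of joint cap_c above 0.24 rad and value of joint cap_a above 0.36 rad) or (value of joint cap_c above 0.24 rad and value of joint cap_b above 0.36 rad)).
It fails at once if a cap is turned past 0.8 rad (value of joint any of cap_a, cap_b, cap_c above 0.8 rad).
It fails at once if a cap is turned anticlockwise by more than 0.08 rad (value of joint any of cap_a, cap_b, cap_c below -0.08 rad).
It fails at once if the flag is not put in gently: pressed against a jar station with more than 60 N while held, or moving faster than 0.4 m/s within 20 mm of home (dropped, rammed) ((contact force between the fingers and flag above 15 N and (contact force between flag and jar_a above 60 N or contact force between flag and jar_b above 60 N or contact force between flag and jar_c above 60 N)) or (linear speed of flag above 0.4 m/s and (distance between shoulder and socket_a below 0.02 m or distance between shoulder and socket_b below 0.02 m or distance between shoulder and socket_c below 0.02 m))).
It fails at once if a bystander is shifted by more than 30 mm (distance of any of mortar, spare_jar, weight, spatula, beaker from where it was at the start of the episode above 0.03 m).
It also fails if it takes over 64 s, if anything falls off the work surface, if the arm or the gripper's body presses on something with over 40 N, if the wrist force passes 120 N, or if a joint passes its speed limit or range.

## Robot

A 6-joint arm with a two-finger parallel gripper is mounted at the origin on the work surface. World frame = base frame: x ahead of the robot, y to its left, z up, the work surface at z = 0. Lengths are in m, angles in rad, forces in N, time in s.
With the tool pointing down it reaches from about 0.25 to 0.725 m from the base axis. Payload 4 kg.
Tool frame: the origin (TCP) lies between the finger pads, 19 mm behind the fingertips; this is the grasp point; z points along the fingers, y is the line along which they close (so a half turn about z gives the same grasp; the last joint's range is limited). The gripper opens to 85 mm and grips with 20 to 120 N. Pads are 22 mm wide; open, the fingers measure 114 mm over their backs; the gripper's body (76 mm by 85 mm) begins 54 mm behind the grasp point. The pads swing forward as they close: fully open they stand 13 mm farther back than shut.
Start: joints at [1.214, 0.241, 0.005, 1.335, 0, 1.571], TCP at [0.175, 0.469, 0.25] pointing down, gripper open.
Joint ranges: [-2.72, 2.72], [-1.05, 1.87], [-1.09, 1.28], [-1.99, 2.15], [-1.42, 1.44], [-3.14, 3.14]. Speed limits (rad/s): [2.79, 2.79, 3.14, 3.14, 3.14, 3.14].

## Interface

Orientations are given as a 3x3 rotation matrix whose columns are the frame's x, y, z axes.
In Python, from plant import * gives the robot as it stands. The module is installed in compiled form; this text tells all that it offers.
- The arm moves only by the shell command python3 -m crank 'ROWS' [OPENING] [FORCE]. ROWS is one flat JSON list of numbers that holds 1 to 20 rows one after another, with no inner brackets; each row has 6 numbers: dx, dy, dz in units of 5 mm, then a rotation vector rx, ry, rz in units of 0.1 rad; each row is the pose to reach, as a shift and turn from the pose commanded when the command began, along the tool's axes at that moment; what a row does not reach only later rows make up. A row lasts 1/12 s, in which the tool goes at most 0.0417 m and 0.125 rad, less where a joint would pass 70% of its speed; a pose out of reach is approached as far as the arm can. OPENING is the opening from 0.0 (shut) to 1.0 (fully open), set as the command begins (- or left out keeps the last). The fingers move at their own pace and stop on an object; FORCE is the grip in N (left out, the last holds). Time passes only in rows, so rows that do not move let the fingers close. It prints the time, the measured TCP pose, the force, the opening and the grip force at its end. Input that does not fit is refused with a message, and nothing moves.
- read_state(): the state, without advancing time (a new reading comes with each control period).
- capture(name): name is "side" or "top" or "wrist"; returns a dict with "img" (420x560x3 uint8, red, green, blue), "mtx" (3x3 intrinsics, pixels), "dist" ([k1, k2, p1, p2, k3] as OpenCV has them; the pictures are not rectified), "world_from_camera" (4x4, takes a point from camera to world coordinates); the wrist camera has in their place "tool_from_camera" (4x4, takes a point from camera to tool coordinates, whose origin is the TCP and whose axes are the flange's). Camera axes: x right, y up, looking along -z (the intrinsics and any distortion apply to the point x, -y, -z); pixel columns grow to the right and rows downward; lengths in m; the calibration is good to about 2 mm. A picture is of the moment at which its call begins: read the wrist's pose just before it. There is no depth.
- hand_in(): hands the job in; it is judged then, once.
Trained networks look in the newest picture that a camera, given by its name, has taken for a name from the list of things; names that differ only in an ending like _2 or _b are one class to them, and where a whole thing is asked for, a point or a joint stands for the part that bears it (a point fixed in the world has none). Each returns a list of dicts, best first, with "p" (0 to 1); they miss things now and then, are a little off and sometimes report something else, mostly with a low value. They report only what shows in the picture. A call takes as long as a camera call. They do not tell look-alikes from the thing itself.
- look_for(camera, query): "xyz" ([x, y, z] in m, in world coordinates, good to about 4 mm: the middle of the surface that is visible of it).
The state is a dict: "time": time; "joint_pos": joint angles; "qd": joint speeds; "effort": joint torques, N m; "eef_pos": TCP position; "tool_rot": TCP orientation; "force": force on the tool from outside, world axes, zero at the start; "wrist_torque": the same for the moment, N m; "gripper_width": opening from 0.0 (shut) to 1.0 (fully open); "grasp_force": force on a finger pad.
Only numpy, scipy, OpenCV 4.12 (cv2) and the standard library are available. Lean on these libraries where they do the work, as an engineer would, in place of code of your own. Each camera call takes 0.05 s, during which the arm holds its last target. There are 200 camera calls.

## Working session

There is one attempt and no reset: what is moved stays moved. The work goes in short steps, Python scripts to look and compute and a shell command to move; the robot and the scene stay as the last step left them, time stands still between calls to the robot, and variables do not carry over. Pictures are saved under pics/ and viewed, at most 10 in all, crops included, and the job is handed in when it is done.

```bash
mkdir -p pics; cat > h.py <<'E'
from plant import *
import numpy as np, cv2
def snap(cam,name):
    c=capture(cam); cv2.imwrite(f'pics/{name}.png',c['img'][:,:,::-1]); return c
def proj(c,P,T=None):
    T=c['world_from_camera'] if T is None else T
    p=np.linalg.inv(T)@np.r_[P,1]; p=p[:3]*[1,-1,-1]
    return cv2.projectPoints(p.reshape(1,3),np.zeros(3),np.zeros(3),c['mtx'],np.array(c['dist'],float))[0].ravel()
def ray(c,uv,T=None):
    T=c['world_from_camera'] if T is None else T
    u=cv2.undistortPoints(np.array([[uv]],float),c['mtx'],np.array(c['dist'],float)).ravel()
    return T[:3,3],T[:3,:3]@np.array([u[0],-u[1],-1])
def atz(c,uv,z,T=None):
    o,d=ray(c,uv,T); return o+d*(z-o[2])/d[2]
def wristT(c,s):
    T=np.eye(4);T[:3,:3]=s['tool_rot'];T[:3,3]=s['eef_pos'];return T@c['tool_from_camera']
E
python3 - <<'E'
from h import *
np.set_printoptions(precision=4,suppress=True)
for cam in ['top','side']:
    c=snap(cam,cam+'0'); print(cam,c['world_from_camera'][:3,3])
    for q in ['flag','jar_a','cap_a','mortar','spare_jar','weight','spatula','beaker']:
        for d in look_for(cam,q): print(q,round(d['p'],2),np.round(d['xyz'],3),proj(c,d['xyz']).round())
print(read_state())
E
```

```text
top [0.3719 0.0084 1.1934]
flag 0.7 [ 0.442 -0.297  0.077] [394. 254.]
flag 0.55 [ 0.384 -0.357  0.075] [419. 276.]
jar_a 0.9 [0.507 0.027 0.004] [263. 234.]
jar_a 0.58 [0.5   0.203 0.012] [195. 239.]
jar_a 0.56 [ 0.542 -0.206  0.014] [352. 219.]
cap_a 0.97 [ 0.526 -0.218  0.089] [362. 220.]
cap_a 0.61 [0.484 0.01  0.093] [270. 240.]
cap_a 0.56 [0.476 0.211 0.091] [187. 245.]
mortar 0.97 [0.543 0.405 0.035] [116. 222.]
spare_jar 0.95 [0.646 0.339 0.106] [134. 177.]
spare_jar 0.71 [ 0.541 -0.204  0.014] [351. 219.]
weight 0.82 [0.421 0.098 0.044] [235. 267.]
spatula 0.72 [ 0.68  -0.364  0.046] [410. 163.]
spatula 0.6 [ 0.723 -0.006 -0.001] [273. 155.]
beaker 0.67 [ 0.679 -0.362  0.047] [409. 164.]
beaker 0.18 [0.509 0.026 0.004] [264. 234.]
side [ 0.3033 -0.8306  0.604 ]
flag 0.95 [ 0.482 -0.398  0.062] [295. 345.]
flag 0.94 [ 0.438 -0.309  0.056] [257. 319.]
flag 0.75 [ 0.388 -0.372  0.05 ] [241. 353.]
flag 0.39 [0.483 0.002 0.092] [239. 221.]
jar_a 0.82 [ 0.488 -0.004  0.03 ] [243. 241.]
jar_a 0.64 [ 0.527 -0.237  0.034] [287. 294.]
jar_a 0.61 [0.485 0.003 0.095] [240. 220.]
jar_a 0
[... 305 characters left out ...]

spatula 0.64 [ 0.718 -0.026  0.004] [325. 238.]
spatula 0.2 [ 0.665 -0.37   0.066] [377. 308.]
beaker 0.84 [ 0.666 -0.37   0.064] [377. 309.]
{'time': 0.9, 'joint_pos': array([ 1.214 ,  0.2406,  0.005 ,  1.3352, -0.    ,  1.5708]), 'qd': array([ 0.002 , -0.0006,  0.001 , -0.0003, -0.0014,  0.002 ]), 'effort': array([ -0.0014, -37.22  ,  25.2692,   0.0011,   0.    ,   0.    ]), 'eef_pos': array([0.1746, 0.4685, 0.25  ]), 'tool_rot': array([[-0.937 ,  0.3493,  0.    ],
       [ 0.3493,  0.937 , -0.    ],
       [-0.    , -0.    , -1.    ]]), 'force': array([ 0.8791,  0.5693, -0.734 ]), 'wrist_torque': array([-0.0163,  0.0308, -0.0207]), 'grasp_force': 0.0, 'gripper_width': 0.9967450944542915}
```

View pics/top0.png

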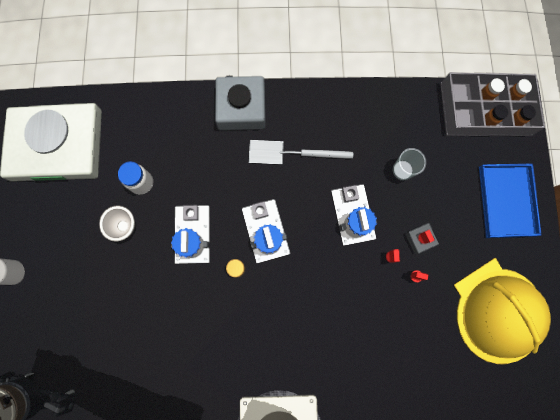

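View pics/side0.png

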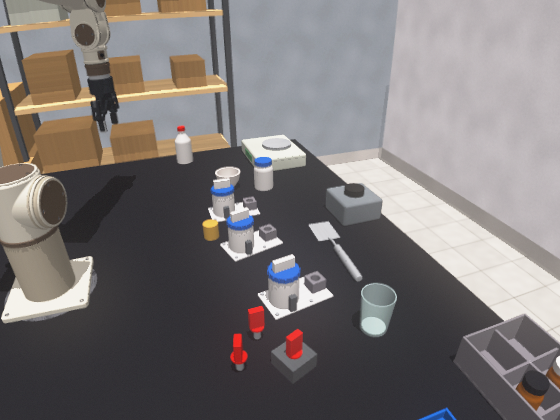

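The top view shows three jars with caps at (187,243), (268,239) and (362,221). Their sockets are on the far side, at (190,213), (259,210) and (350,193). Things that could be taken for the flag: (427,238), in the dark stand at about 0.62 m; (393,256), about 0.53 m; (419,276), about 0.53 m. I choose (427,238), the farthest and the only one in a stand. One crop will check it.

```bash
python3 - <<'E'
from h import *
np.set_printoptions(precision=4,suppress=True)
c=capture('top'); im=c['img']; hsv=cv2.cvtColor(im,cv2.COLOR_RGB2HSV)
blue=cv2.inRange(hsv,(100,120,60),(125,255,255))
for n,(u,v) in dict(L=(187,243),M=(268,239),R=(362,221)).items():
    m=np.zeros_like(blue); m[v-24:v+25,u-24:u+25]=blue[v-24:v+25,u-24:u+25]
    k,lab,st,cen=cv2.connectedComponentsWithStats(m); i=1+np.argmax(st[1:,4])
    # all parts (bar splits cap)
    pts=np.argwhere(m>0)[:,::-1]; hull=cv2.convexHull(pts.astype(np.int32)).reshape(-1,2)
    W=np.array([atz(c,p,0.092)[:2] for p in hull]).astype(np.float32)
    (cx,cy),r=cv2.minEnclosingCircle(W)
    hm=np.zeros_like(blue); cv2.fillConvexPoly(hm,hull.astype(np.int32),255)
    w=cv2.inRange(hsv,(0,0,170),(180,70,255))&hm
    k,lab,st,cen=cv2.connectedComponentsWithStats(w); i=1+np.argmax(st[1:,4])
    P=np.array([atz(c,p,0.118)[:2] for p in np.argwhere(lab==i)[:,::-1]])
    mu=P.mean(0); ev,V=np.linalg.eigh(np.cov((P-mu).T)); a=V[:,1]*np.sign(V[0,1])
    print(n,'cap',cx,cy,r,'bar',mu,'ang',np.degrees(np.arctan2(a[1],a[0])),'sd',np.sqrt(ev)*np.sqrt(12))
red=cv2.inRange(hsv,(0,150,80),(8,255,255))|cv2.inRange(hsv,(172,150,80),(180,255,255))
k,lab,st,cen=cv2.connectedComponentsWithStats(red)
for i in range(1,k):
    if st[i,4]>15: print('red',st[i],cen[i],atz(c,cen[i],.07))
a=cv2.resize(im[180:290,160:460],None,fx=2.66,fy=2.66,interpolation=cv2.INTER_CUBIC)
s=capture('side')['img']; b=cv2.resize(s[200:380,180:420],(400,300),interpolation=cv2.INTER_CUBIC)
r=cv2.resize(im[215:290,380:450],(300,300),interpolation=cv2.INTER_CUBIC)
out=np.zeros((600,800,3),np.uint8); out[:a.shape[0],:a.shape[1]]=a[:, :800]; out[300:,:400]=b; out[300:,420:720]=r
cv2.imwrite('pics/crop1.png',out[:,:,::-1])
E
```

```text
L cap 0.4826953709125519 0.21418644487857819 0.036440204828977585 bar [0.4839 0.2143] ang -1.9038475703161004 sd [0.0129 0.0493]
M cap 0.48707565665245056 0.013826255686581135 0.03568563982844353 bar [0.4878 0.0136] ang 14.323796571417416 sd [0.0134 0.0504]
R cap 0.5251708626747131 -0.2176761031150818 0.03741614520549774 bar [ 0.525  -0.2177] ang 9.620571124655106 sd [0.0122 0.0502]
red [419 230  15  13 143] [425.6993 236.7622] [ 0.4824 -0.3823  0.07  ]
red [386 249  14  13 156] [393.0962 255.5705] [ 0.438  -0.2954  0.07  ]
red [411 270  18  13 156] [418.3654 275.9359] [ 0.3854 -0.3563  0.07  ]
```

View pics/crop1.png

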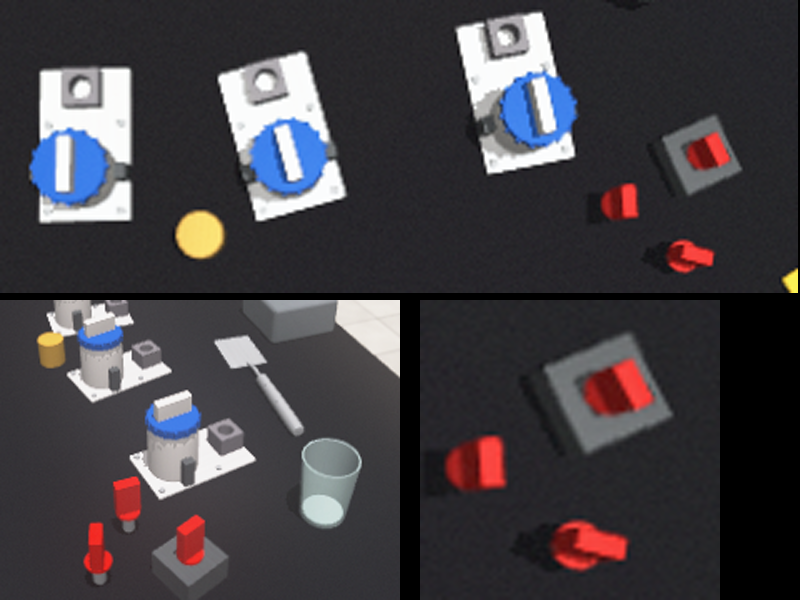

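The crop confirms it: the farthest red flag is in the dark stand, at about (427,238) in the top view. The three bars and sockets are clear to see. Next I go above the left jar.

```bash
cat >> h.py <<'E'
def delta(target,yawy=None,s=None):
    """tool-frame shift and rz so TCP->target and tool y points along yaw yawy (deg, mod 180)"""
    s=s or read_state(); R=s['tool_rot']; d=R.T@(np.array(target)-s['eef_pos'])
    rz=0
    if yawy is not None:
        cur=np.degrees(np.arctan2(R[1,1],R[0,1])); dd=(yawy-cur+90)%180-90; rz=-np.radians(dd)
    print('d',d.round(4),'rz',round(rz,4),'z.w',R[:,2].round(4),'t',round(s['time'],2),'eef',s['eef_pos'].round(4))
def wristbar(name=None,z=0.118):
    """bar centre/angle from the wrist picture, the cap nearest the image middle"""
    s=read_state(); c=capture('wrist'); T=wristT(c,s); im=c['img']; hsv=cv2.cvtColor(im,cv2.COLOR_RGB2HSV)
    if name: cv2.imwrite(f'pics/{name}.png',im[:,:,::-1])
    b=cv2.inRange(hsv,(100,120,50),(125,255,255)); k,lab,st,cen=cv2.connectedComponentsWithStats(cv2.dilate(b,np.ones((5,5))))
    i=1+np.argmax(st[1:,4]); pts=np.argwhere((b>0)&(lab==i))[:,::-1].astype(np.int32)
    hm=np.zeros_like(b); cv2.fillConvexPoly(hm,cv2.convexHull(pts),255)
    w=cv2.inRange(hsv,(0,0,150),(180,70,255))&hm; k,lab,st,cen=cv2.connectedComponentsWithStats(w); i=1+np.argmax(st[1:,4])
    cnt=cv2.findContours((lab==i).astype(np.uint8),cv2.RETR_EXTERNAL,cv2.CHAIN_APPROX_NONE)[0][0].reshape(-1,2)
    Q=np.array([atz(c,p,z,T)[:2] for p in cnt])
    (cx,cy),sz,ang=cv2.minAreaRect((Q*1000).astype(np.float32)); box=cv2.boxPoints(((cx,cy),sz,ang))
    e=max([box[1]-box[0],box[2]-box[1]],key=np.linalg.norm); e=e*np.sign(e[0])
    print('bar',cx,cy,'size',sz,'ang',np.degrees(np.arctan2(e[1],e[0])),'px',cen[i]); return c,s,T
E
python3 -c "
from h import *
delta([.4833,.2142,.25],88.1)"
```

```text
d [-0.378  -0.1305  0.    ] rz -0.3237 z.w [ 0.e+00  1.e-04 -1.e+00] t 1.0 eef [0.1747 0.4685 0.2501]
```

The rows are not in the units I measure in: shifts go in units of 5 mm and turns go in units of 0.1 rad. I convert before sending: -0.378 m is -75.6, -0.341 m is -68.2, -0.324 rad is -3.24.

```bash
python3 -m crank '[-7.4, -2.6, 0, 0, 0, -0.3, -15, -5.2, 0, 0, 0, -0.65, -22.6, -7.8, 0, 0, 0, -1, -30.2, -10.4, 0, 0, 0, -1.3, -37.8, -13, 0, 0, 0, -1.6, -45.4, -15.6, 0, 0, 0, -1.95, -53, -18.2, 0, 0, 0, -2.3, -60.6, -20.8, 0, 0, 0, -2.6, -68.2, -23.4, 0, 0, 0, -2.9, -75.6, -26.1, 0, 0, 0, -3.24, -75.6, -26.1, 0, 0, 0, -3.24, -75.6, -26.1, 0, 0, 0, -3.24, -75.6, -26.1, 0, 0, 0, -3.24]' 0.6
python3 -c "
from h import *
wristbar('w1')
delta([.4833,.2142,.25],88.1); print(read_state()['joint_pos'])"
```

```text
time: 2.08
eef_pos: [0.4829, 0.2141, 0.2497]
tool_rot: [[-0.999, 0.034, -0.001], [0.034, 0.999, 0.0], [0.001, 0.0, -1.0]]
force: [-0.4, 0.1, 0.2]
gripper_width: 0.597
grasp_force: 0.0
bar 481.25445556640625 214.01486206054688 size (13.767794609069824, 48.49235534667969) ang -0.20668373 px [277.34478809 203.55784651]
d [-0.0008 -0.0005 -0.0001] rz 0.0009 z.w [-9.e-04  1.e-04 -1.e+00] t 2.13 eef [0.4825 0.2147 0.2499]
[4.18408887e-01 2.97121209e-01 8.04623757e-02 1.35489989e+00
 4.49749939e-04 4.50646070e-01]
```

View pics/w1.png

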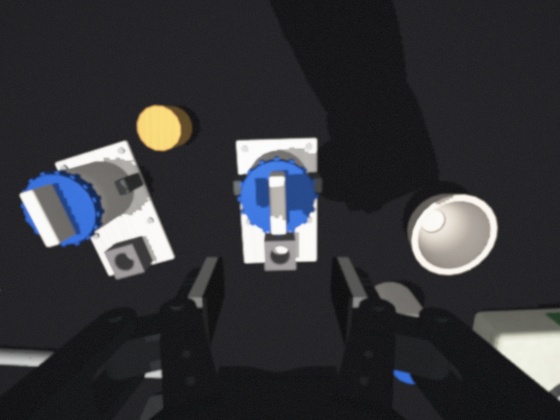

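The wrist view shows the left jar centred, with its bar at (277,203) and its socket at (281,257). The pads sit either side and the bystanders are clear. I go down and grip.

```bash
python3 -m crank '[0, 0, 7, 0, 0, -0.2, 0, 0, 14, 0, 0, -0.2, 0, 0, 21, 0, 0, -0.2, 0, 0, 25, 0, 0, -0.2, 0, 0, 27.2, 0, 0, -0.2, 0, 0, 27.2, 0, 0, -0.2, 0, 0, 27.2, 0, 0, -0.2]'
python3 -m crank '[0, 0, 0, 0, 0, 0, 0, 0, 0, 0, 0, 0, 0, 0, 0, 0, 0, 0, 0, 0, 0, 0, 0, 0, 0, 0, 0, 0, 0, 0, 0, 0, 0, 0, 0, 0]' 0 40
python3 -c "
from plant import *
s=read_state();print(s['wrist_torque'],s['force'],s['tool_rot'][:,1],s['eef_pos'])"
```

```text
time: 2.72
eef_pos: [0.482, 0.2153, 0.1139]
tool_rot: [[-1.0, 0.01, -0.001], [0.01, 1.0, -0.0], [0.001, -0.0, -1.0]]
force: [-0.9, 0.2, 0.8]
gripper_width: 0.598
grasp_force: 0.0
time: 3.22
eef_pos: [0.484, 0.2142, 0.1156]
tool_rot: [[-1.0, 0.013, 0.002], [0.013, 1.0, 0.0], [-0.002, 0.001, -1.0]]
force: [-1.2, -1.2, 5.7]
gripper_width: 0.144
grasp_force: 40.6
[-0.35714972  0.23510223  0.04716473] [-1.21132176 -1.19008251  5.65258813] [1.29937681e-02 9.99915444e-01 5.16695084e-04] [0.48399899 0.21416639 0.11555229]
```

```bash
python3 -m crank '[0, 0, 0, 0, 0, 0.1, 0, 0, 0, 0, 0, 0.2, 0, 0, 0, 0, 0, 0.3, 0, 0, 0, 0, 0, 0.4, 0, 0, 0, 0, 0, 0.5, 0, 0, 0, 0, 0, 0.5]'
cat > t.py <<'E'
from plant import *
import numpy as np
s=read_state();R=s['tool_rot'];print('T',s['wrist_torque'].round(3),'F',s['force'].round(1),'yaw_y',np.arctan2(R[1,1],R[0,1]).round(4),s['eef_pos'].round(4),round(s['time'],2))
E
python3 t.py
python3 -m crank '[0, 0, 0, 0, 0, 0.1, 0, 0, 0, 0, 0, 0.2, 0, 0, 0, 0, 0, 0.3, 0, 0, 0, 0, 0, 0.3]' >/dev/null; python3 t.py
```

```text
time: 3.72
eef_pos: [0.484, 0.2141, 0.1156]
tool_rot: [[-0.998, 0.063, 0.002], [0.063, 0.998, 0.0], [-0.002, 0.001, -1.0]]
force: [-1.6, -2.2, 6.1]
gripper_width: 0.142
grasp_force: 40.6
T [-0.404  0.236  0.104] F [-1.6 -2.2  6.1] yaw_y 1.5076 [0.484  0.2141 0.1156] 3.72
T [-0.422  0.207  0.222] F [-0.4 -1.8  6.1] yaw_y 1.4777 [0.484  0.2141 0.1156] 4.05
```

```bash
python3 -m crank '[0, 0, 0, 0, 0, 0.1, 0, 0, 0, 0, 0, 0.2, 0, 0, 0, 0, 0, 0.2]' >/dev/null; python3 t.py
```

```text
T [-0.402  0.231  0.284] F [-1.2 -1.8  6.1] yaw_y 1.4578 [0.484  0.2141 0.1156] 4.3
```

The left cap is sound: it resists and reached about 0.24 N m at 0.1 rad. I release it and rise.

To row units: -0.136 m is -27.2, -0.11 m is -22.

```bash
python3 -m crank '[0, 0, 0, 0, 0, 0, 0, 0, 0, 0, 0, 0, 0, 0, 0, 0, 0, 0, 0, 0, -6, 0, 0, 0, 0, 0, -14, 0, 0, 0, 0, 0, -22, 0, 0, 0, 0, 0, -27.2, 0, 0, 0]' 0.6 >/dev/null; python3 -c "
from h import *
delta([.485,.0137,.25],104.3)"
```

```text
d [-0.0235 -0.1996  0.0033] rz -0.3625 z.w [ 0.0036  0.0019 -1.    ] t 4.88 eef [0.4841 0.2147 0.2537]
```

```bash
python3 -m crank '[-1, -8, 0, 0, 0, -0.7, -2, -16, 0, 0, 0, -1.4, -2.8, -24, 0, 0, 0, -2.2, -3.8, -32, 0, 0, 0, -2.9, -4.7, -40, 0, 0, 0, -3.625, -4.7, -40, 0, 0, 0, -3.625, -4.7, -40, 0, 0, 0, -3.625]' >/dev/null; python3 -c "
from h import *
c,s,T=wristbar('w2'); delta([.485,.0137,.25],104.3)
look_for('wrist','grip_b') and [print(d) for d in look_for('wrist','cap_b')]"
```

```text
bar 484.84210205078125 12.985710144042969 size (49.58550262451172, 14.321515083312988) ang 13.951194 px [279.44623656 207.57956989]
d [-0.0013  0.0012 -0.0001] rz -0.0029 z.w [-2.e-04  7.e-04 -1.e+00] t 5.52 eef [0.4841 0.0122 0.2499]
{'xyz': [0.5223, -0.2115, 0.0924], 'p': 0.84}
```

View pics/w2.png

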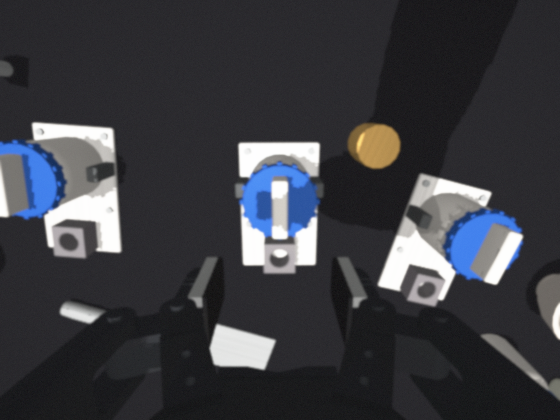

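The wrist view shows the middle jar centred, bar at (280,208), aligned with the pads and with clear space around it.

To row units: 0.136 m is 27.2, 0.125 m is 25.

```bash
python3 -m crank '[-0.2, 0.2, 7, 0, 0, 0, -0.2, 0.2, 14, 0, 0, 0, -0.2, 0.2, 21, 0, 0, 0, -0.2, 0.2, 25, 0, 0, 0, -0.2, 0.2, 27.2, 0, 0, 0, -0.2, 0.2, 27.2, 0, 0, 0, -0.2, 0.2, 27.2, 0, 0, 0]'
python3 -m crank '[0, 0, 0, 0, 0, 0, 0, 0, 0, 0, 0, 0, 0, 0, 0, 0, 0, 0, 0, 0, 0, 0, 0, 0, 0, 0, 0, 0, 0, 0, 0, 0, 0, 0, 0, 0]' 0 40
python3 t.py
python3 -m crank '[0, 0, 0, 0, 0, 0.1, 0, 0, 0, 0, 0, 0.2, 0, 0, 0, 0, 0, 0.3, 0, 0, 0, 0, 0, 0.4, 0, 0, 0, 0, 0, 0.5, 0, 0, 0, 0, 0, 0.5]' >/dev/null; python3 t.py
python3 -m crank '[0, 0, 0, 0, 0, 0.1, 0, 0, 0, 0, 0, 0.2, 0, 0, 0, 0, 0, 0.3, 0, 0, 0, 0, 0, 0.3]' >/dev/null; python3 t.py
```

```text
time: 6.2
eef_pos: [0.4845, 0.0156, 0.1136]
tool_rot: [[-0.968, -0.25, -0.002], [-0.25, 0.968, 0.0], [0.001, 0.001, -1.0]]
force: [0.0, -0.1, -0.2]
gripper_width: 0.599
grasp_force: 0.0
time: 6.7
eef_pos: [0.4862, 0.0132, 0.1155]
tool_rot: [[-0.969, -0.246, 0.004], [-0.246, 0.969, -0.002], [-0.003, -0.002, -1.0]]
force: [0.0, -5.0, 6.4]
gripper_width: 0.143
grasp_force: 42.5
T [-0.781 -0.004 -0.013] F [ 0.  -5.   6.4] yaw_y 1.8197 [0.4862 0.0132 0.1155] 6.7
T [-0.737 -0.019 -0.031] F [ 0.1 -4.5  6.2] yaw_y 1.7692 [0.4862 0.0132 0.1155] 7.2
T [-0.726 -0.072 -0.009] F [ 1.4 -4.1  5.7] yaw_y 1.7392 [0.4862 0.0133 0.1155] 7.53
```

```bash
python3 -m crank '[0, 0, 0, 0, 0, 0.15, 0, 0, 0, 0, 0, 0.3, 0, 0, 0, 0, 0, 0.45, 0, 0, 0, 0, 0, 0.6, 0, 0, 0, 0, 0, 0.7]' >/dev/null; python3 t.py
```

```text
T [-0.692 -0.059  0.063] F [ 0.8 -3.9  6.7] yaw_y 1.6691 [0.4862 0.0133 0.1155] 7.95
```

At 0.15 rad there is only about 0.06 N m, so this is the loose cap. I carry it on to about 0.46 rad.

To row units: 0.31 rad is 3.1.

```bash
python3 -m crank '[0, 0, 0, 0, 0, 0.2, 0, 0, 0, 0, 0, 0.4, 0, 0, 0, 0, 0, 0.6, 0, 0, 0, 0, 0, 0.8, 0, 0, 0, 0, 0, 1, 0, 0, 0, 0, 0, 1.2, 0, 0, 0, 0, 0, 1.4, 0, 0, 0, 0, 0, 1.6, 0, 0, 0, 0, 0, 1.8, 0, 0, 0, 0, 0, 2, 0, 0, 0, 0, 0, 2.2, 0, 0, 0, 0, 0, 2.4, 0, 0, 0, 0, 0, 2.6, 0, 0, 0, 0, 0, 2.8, 0, 0, 0, 0, 0, 3, 0, 0, 0, 0, 0, 3.1, 0, 0, 0, 0, 0, 3.1]' >/dev/null; python3 t.py
python3 -m crank '[0, 0, 0, 0, 0, 0, 0, 0, 0, 0, 0, 0, 0, 0, 0, 0, 0, 0, 0, 0, -6, 0, 0, 0, 0, 0, -14, 0, 0, 0, 0, 0, -22, 0, 0, 0, 0, 0, -27.2, 0, 0, 0]' 0.6 >/dev/null; python3 -c "
from h import *
wristbar(); delta([.523,-.2177,.25],99.6)"
```

```text
T [-0.476 -0.106 -0.069] F [ 0.5 -2.1  5.8] yaw_y 1.3596 [0.4862 0.0137 0.1155] 9.37
bar 487.3974609375 12.55218505859375 size (21.32343864440918, 49.36628341674805) ang -12.087003 px [276.20768432 207.03946002]
d [-0.0827 -0.2197  0.0081] rz -0.3776 z.w [ 0.0114  0.001  -0.9999] t 10.0 eef [0.4878 0.0144 0.2579]
```

```bash
python3 -m crank '[-2.76, -7.32, 0, 0, 0, -0.63, -5.52, -14.64, 0, 0, 0, -1.26, -8.26, -22, 0.4, 0, 0, -1.89, -11, -29.28, 0.4, 0, 0, -2.52, -13.8, -36.6, 0.4, 0, 0, -3.15, -16.54, -43.94, 0.4, 0, 0, -3.776, -16.54, -43.94, 0.4, 0, 0, -3.776, -16.54, -43.94, 0.4, 0, 0, -3.776, -16.54, -43.94, 0.4, 0, 0, -3.776]' >/dev/null; python3 -c "
from h import *
c,s,T=wristbar('w3'); delta([.523,-.2177,.114],99.6)"
```

```text
bar 521.5559692382812 -218.54824829101562 size (50.891300201416016, 14.191012382507324) ang 9.484 px [275.51117886 208.67987805]
d [-0.0036 -0.0015  0.1334] rz 0.0002 z.w [-0.0013  0.0013 -1.    ] t 10.8 eef [ 0.5194 -0.217   0.2474]
```

View pics/w3.png

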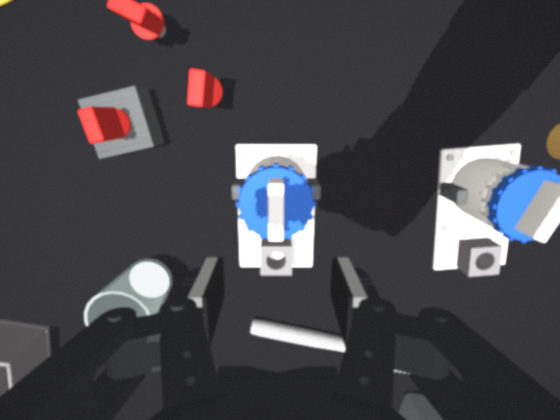

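The wrist view shows the right jar at (277,205), its bar aligned with the pads. The flag in its stand is at (105,125) with its look-alikes at (205,88) and (147,20). I grip this cap.

To row units: 0.133 m is 26.6, 0.122 m is 24.4.

```bash
python3 -m crank '[-0.6, -0.2, 7, 0, 0, 0, -0.6, -0.2, 14, 0, 0, 0, -0.6, -0.2, 21, 0, 0, 0, -0.6, -0.2, 24.4, 0, 0, 0, -0.6, -0.2, 26.6, 0, 0, 0, -0.6, -0.2, 26.6, 0, 0, 0, -0.6, -0.2, 26.6, 0, 0, 0]' | grep eef
python3 -m crank '[0, 0, 0, 0, 0, 0, 0, 0, 0, 0, 0, 0, 0, 0, 0, 0, 0, 0, 0, 0, 0, 0, 0, 0, 0, 0, 0, 0, 0, 0, 0, 0, 0, 0, 0, 0]' 0 40 | grep g
python3 t.py
python3 -m crank '[0, 0, 0, 0, 0, 0.1, 0, 0, 0, 0, 0, 0.2, 0, 0, 0, 0, 0, 0.3, 0, 0, 0, 0, 0, 0.4, 0, 0, 0, 0, 0, 0.5, 0, 0, 0, 0, 0, 0.5]' >/dev/null; python3 t.py
python3 -m crank '[0, 0, 0, 0, 0, 0.1, 0, 0, 0, 0, 0, 0.2, 0, 0, 0, 0, 0, 0.3, 0, 0, 0, 0, 0, 0.3]' >/dev/null; python3 t.py
python3 -m crank '[0, 0, 0, 0, 0, 0.1, 0, 0, 0, 0, 0, 0.2, 0, 0, 0, 0, 0, 0.2]' >/dev/null; python3 t.py
```

```text
eef_pos: [0.5227, -0.2168, 0.1148]
gripper_width: 0.14
grasp_force: 40.7
T [ 0.614  0.063 -0.087] F [-0.9  2.6  6.2] yaw_y 1.7382 [ 0.5238 -0.2183  0.1166] 11.88
T [0.6   0.194 0.107] F [-0.1  3.1  5.2] yaw_y 1.6886 [ 0.5238 -0.2183  0.1166] 12.38
T [0.546 0.118 0.095] F [-0.5  2.9  4.9] yaw_y 1.6587 [ 0.5238 -0.2183  0.1166] 12.72
T [0.537 0.169 0.185] F [-0.7  2.3  6.1] yaw_y 1.6389 [ 0.5238 -0.2183  0.1166] 12.97
```

Right cap is sound (about +0.25 N m at 0.1 rad). I release it, rise, and go above the flag.

To row units: -0.136 m is -27.2, -0.11 m is -22.

```bash
python3 -m crank '[0, 0, 0, 0, 0, 0, 0, 0, 0, 0, 0, 0, 0, 0, 0, 0, 0, 0, 0, 0, -6, 0, 0, 0, 0, 0, -14, 0, 0, 0, 0, 0, -22, 0, 0, 0, 0, 0, -27.2, 0, 0, 0]' 0.6 >/dev/null; python3 -c "
from h import *
delta([.475,-.383,.25],117)"
```

```text
d [ 0.0595 -0.1602  0.0048] rz -0.4044 z.w [ 0.0036 -0.0018 -1.    ] t 13.55 eef [ 0.5237 -0.2192  0.2547]
```

To row units: -0.16 m is -32, -0.128 m is -25.6, -0.4 rad is -4.

```bash
python3 -m crank '[2.4, -6.4, 0, 0, 0, -0.8, 4.8, -12.8, 0.2, 0, 0, -1.6, 7.2, -19.2, 0.4, 0, 0, -2.4, 9.6, -25.6, 0.4, 0, 0, -3.2, 11.9, -32, 0.6, 0, 0, -4, 11.9, -32, 0.6, 0, 0, -4, 11.9, -32, 0.6, 0, 0, -4, 11.9, -32, 0.6, 0, 0, -4]' >/dev/null; python3 - <<'E'
from h import *
s=read_state(); c=snap('wrist','w4'); T=wristT(c,s); hsv=cv2.cvtColor(c['img'],cv2.COLOR_RGB2HSV)
delta([.475,-.383,.25],117)
red=cv2.inRange(hsv,(0,150,60),(8,255,255))|cv2.inRange(hsv,(172,150,60),(180,255,255))
k,lab,st,cen=cv2.connectedComponentsWithStats(red)
for i in range(1,k):
    if st[i,4]>60: print(st[i],cen[i],atz(c,cen[i],.06,T))
print([(d['p'],d['xyz']) for d in look_for('wrist','flag')])
cv2.imwrite('pics/w4.png',cv2.resize(c['img'][60:340,100:460],(800,600),interpolation=cv2.INTER_CUBIC)[:,:,::-1])
E
```

```text
d [ 0.0001 -0.0016 -0.0023] rz -0.004 z.w [-5.e-04  8.e-04 -1.e+00] t 14.27 eef [ 0.4744 -0.3815  0.2477]
[318  99  41  35 971] [336.94850669 117.15859938] [ 0.38719553 -0.36392972  0.06      ]
[ 345  173   41   43 1116] [363.98476703 192.29032258] [ 0.43723289 -0.30469599  0.06      ]
[256 177  26  40 733] [268.02046385 195.0845839 ] [ 0.48224983 -0.38799347  0.06      ]
[(0.9, [0.4823, -0.3887, 0.0844]), (0.73, [0.4371, -0.3092, 0.0697]), (0.61, [0.3907, -0.3655, 0.0765])]
```

View pics/w4.png

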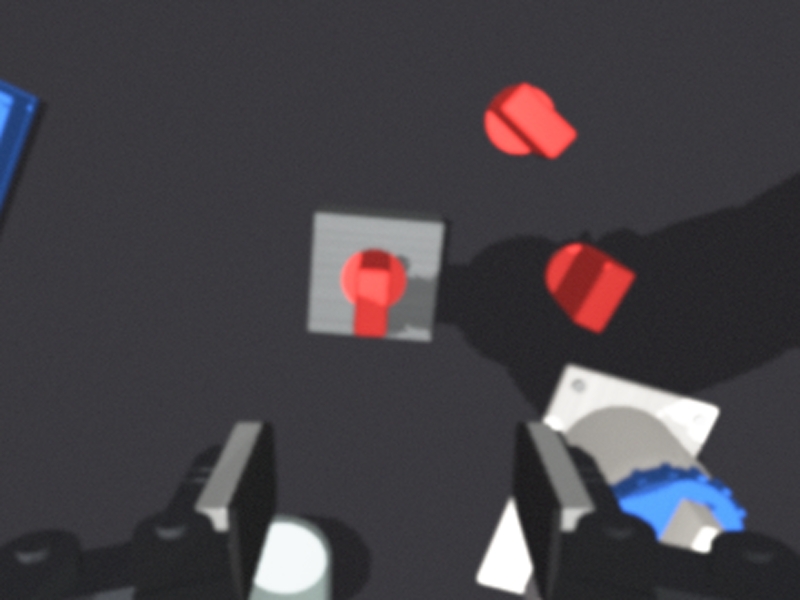

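The wrist crop shows the flag in its stand: collar at (373,278), plate top from (359,268) to (387,337), its long side near parallel to the tool's x. The look-alikes at (530,120) and (590,288) are clear of the fingers.

```bash
python3 - <<'E'
from h import *
s=read_state(); c=capture('wrist'); T=wristT(c,s)
f=lambda u,v,z: atz(c,(100+u*.45,60+v*280/600),z,T)
print('top',f(373,302.5,.082),'ends',f(374.5,268,.082),f(371,337,.082),'collar',f(373.5,279,.036))
q=[f(*p,.034) for p in [(315,212),(444,222),(431,340),(308,331)]]; print('stand',np.mean(q,0),np.degrees(np.arctan2(*(q[0]-q[1])[1::-1])),np.degrees(np.arctan2(*(q[3]-q[2])[1::-1])))
t=f(374.5,268,.082)-f(371,337,.082); print('x ang',np.degrees(np.arctan2(t[1],t[0])))
delta([*f(373,302.5,.082)[:2],.068],117)
E
```

```text
top [ 0.48303921 -0.38662088  0.082     ] ends [ 0.46915037 -0.39280924  0.082     ] [ 0.49744441 -0.38043421  0.082     ] collar [ 0.48402531 -0.38721103  0.036     ]
stand [ 0.48368651 -0.3869039   0.034     ] -67.81294789955678 -67.78145102833732
x ang -156.37676047379946
d [-0.0048 -0.0087  0.18  ] rz -0.0025 z.w [-1.e-04  2.e-04 -1.e+00] t 14.37 eef [ 0.4748 -0.381   0.248 ]
```

To row units: 0.18 m is 36, 0.165 m is 33, 0.066 rad is 0.66.

```bash
python3 -m crank '[-1, -1.8, 7, 0, 0, 0.66, -1, -1.8, 14, 0, 0, 0.66, -1, -1.8, 21, 0, 0, 0.66, -1, -1.8, 28, 0, 0, 0.66, -1, -1.8, 33, 0, 0, 0.66, -1, -1.8, 36, 0, 0, 0.66, -1, -1.8, 36, 0, 0, 0.66, -1, -1.8, 36, 0, 0, 0.66]'|grep -E 'eef|force'
python3 -m crank '[0, 0, 0, 0, 0, 0, 0, 0, 0, 0, 0, 0, 0, 0, 0, 0, 0, 0, 0, 0, 0, 0, 0, 0, 0, 0, 0, 0, 0, 0, 0, 0, 0, 0, 0, 0]' 0 40
python3 -m crank '[0, 0, -2, 0, 0, 0, 0, 0, -5, 0, 0, 0, 0, 0, -10, 0, 0, 0, 0, 0, -17, 0, 0, 0, 0, 0, -24, 0, 0, 0, 0, 0, -30, 0, 0, 0, 0, 0, -30, 0, 0, 0]'
python3 -c "
from h import *
delta([.5667,.0337,.22])"
```

```text
eef_pos: [0.4829, -0.3866, 0.0675]
force: [0.6, 0.4, 0.7]
grasp_force: 0.0
time: 15.53
eef_pos: [0.4841, -0.3888, 0.0701]
tool_rot: [[-0.921, -0.391, 0.003], [-0.391, 0.921, -0.002], [-0.002, -0.003, -1.0]]
force: [0.8, 0.3, 6.2]
gripper_width: 0.156
grasp_force: 39.9
time: 16.12
eef_pos: [0.4853, -0.3902, 0.2267]
tool_rot: [[-0.921, -0.39, 0.01], [-0.39, 0.921, -0.008], [-0.006, -0.012, -1.0]]
force: [0.8, -0.1, 0.8]
gripper_width: 0.159
grasp_force: 39.0
d [-0.2404  0.3586  0.0039] rz 0 z.w [ 0.0103 -0.0085 -0.9999] t 16.12 eef [ 0.4853 -0.3902  0.2267]
```

The flag is held (opening 0.159, grip 39 N). While above the stand I work out the socket from the stored pictures.

```bash
python3 - <<'E'
from h import *
np.set_printoptions(precision=4,suppress=True)
c=capture('top'); cw=capture('wrist')
g=cv2.cvtColor(cv2.imread('pics/top0.png'),cv2.COLOR_BGR2HSV)
# grey block top: light grey, hole; print the local view centroid of block in both pictures
def blk(img,u,v,r):
    h=cv2.cvtColor(img,cv2.COLOR_BGR2GRAY)[v-r:v+r+1,u-r:u+r+1]; return h
w2=cv2.imread('pics/w2.png'); t0=cv2.imread('pics/top0.png')
print(blk(t0,260,210,11)); print(blk(w2,280,256,24)[::3,::3])
E
```

```text
[[ 39  40  37  39  37  40  39  39  36  43  37  38  37  39  41  36  38  39
   41  40  39  55  67]
 [ 39  41  36  38  40  41  39  41  37  40  38  38  38  40  39  45  41  49
   63 118 135 159 177]
 [ 38  37  37  42  39  41  42  38  39  39  40  52  57  68  84  96 130 147
  168 241 251 252 252]
 [ 38  38  39  38  38  38  36  46  54  68  82 112 123 143 168 175 243 251
  252 252 251 251 252]
 [ 40  40  40  39  54  59  77  98 116 143 169 174 175 176 175 176 233 250
  252 252 252 251 252]
 [ 42  39  46  77 114 122 164 175 175 171 172 171 173 174 176 175 218 249
  252 252 252 251 252]
 [ 66 124 128 163 174 175 175 174 168 148 140 141 149 165 173 176 195 247
  252 252 252 251 251]
 [174 240 234 190 174 174 175 162 113  71  62  64  69 103 158 174 175 243
  251 252 252 252 251]
 [252 222 184 177 175 174 170 120  96 133 154 125  98  81 116 163 174 221
  249 252 252 252 251]
 [252 222 186 180 175 174 150 101 185 248 252 226 187 148 109 147 172 216
  249 252 252 252 251]
 [252 232 193 181 177 176 142 144 244 252 252 251 227 189 150 147 168 176
  245 251 252 252 252]
 [252 252 222 183 179 176 136 221
[... 1639 characters left out ...]
252 193 181 160 220 253 254 254 231 180 184 192 237 254 254]
 [253 254 252 193 172  89 119 219 242 210 100 157 184 194 250 254 254]
 [253 254 252 193 166  76  68  71  75  78  82 150 182 194 238 254 254]
 [253 253 252 193 177 104  69  70  72  75  93 168 184 209 249 254 254]
 [148 150 152 180 183 165 104  80  79 100 154 180 182 148 140 137 136]
 [ 45  44  70 174 183 182 176 165 163 175 183 183 181 107  46  45  44]
 [ 44  46  64 165 176 175 175 177 175 177 175 175 175 104  42  44  44]
 [ 44  42  44  62  65  65  67  68  67  66  64  64  65  51  43  44  44]
 [ 44  44  44  44  44  42  44  44  44  43  43  41  42  43  44  42  41]
 [ 43  44  42  46  42  44  44  43  43  44  43  43  43  44  43  44  42]]
```

```bash
python3 - <<'E'
from h import *
np.set_printoptions(precision=4,suppress=True)
c=capture('top'); cw=capture('wrist'); print('top',atz(c,(259.4,209.7),.034))
a=np.radians(104.13); y=np.array([np.cos(a),np.sin(a),0]); z=np.array([-2e-4,7e-4,-1]); x=np.cross(y,z)
T=wristT(cw,dict(tool_rot=np.c_[x,y,z],eef_pos=[.4841,.0122,.2499])); print('wrist',atz(cw,(279.5,258.4),.034,T))
delta([.567,.033,.22])
E
```

```text
top [0.5679 0.0345 0.034 ]
wrist [0.5675 0.036  0.034 ]
d [-0.2423  0.354  -0.0026] rz 0 z.w [-0.0018  0.0014 -1.    ] t 16.32 eef [ 0.4821 -0.3875  0.217 ]
```

To row units: 0.3555 m is 71.1, -0.2432 m is -48.64.

```bash
python3 -m crank '[-4, 6, 0, 0, 0, 0, -8, 11.8, 0, 0, 0, 0, -12.2, 17.8, 0, 0, 0, 0, -16.2, 23.6, 0, 0, 0, 0, -20.2, 29.6, 0, 0, 0, 0, -24.4, 35.6, 0, 0, 0, 0, -28.4, 41.4, 0, 0, 0, 0, -32.4, 47.4, 0, 0, 0, 0, -36.4, 53.4, 0, 0, 0, 0, -40.6, 59.2, 0, 0, 0, 0, -44.6, 65.2, 0, 0, 0, 0, -48.64, 71.1, 0, 0, 0, 0, -48.64, 71.1, 0, 0, 0, 0, -48.64, 71.1, 0, 0, 0, 0, -48.64, 71.1, 0, 0, 0, 0]'; python3 - <<'E'
from h import *
delta([.5674,.0346,.12]); s=read_state(); print(s['force'],s['gripper_width'])
c=snap('wrist','w5'); T=wristT(c,s); tp=capture('top')['img']; sd=capture('side')['img']
h=cv2.cvtColor(c['img'],cv2.COLOR_RGB2HSV)
out=np.zeros((600,800,3),np.uint8); out[:300,:400]=cv2.resize(c['img'],(400,300)); out[300:,:400]=cv2.resize(tp[160:265,200:340],(400,300),interpolation=cv2.INTER_CUBIC)
out[:300,400:]=cv2.resize(sd[140:260,190:350],(400,300),interpolation=cv2.INTER_CUBIC)
out[300:,400:]=cv2.resize(c['img'][180:345,170:390],(400,300),interpolation=cv2.INTER_CUBIC)
cv2.imwrite('pics/m5.png',out[:,:,::-1])
E
```

```text
time: 17.57
eef_pos: [0.5668, 0.0341, 0.2163]
tool_rot: [[-0.92, -0.391, -0.004], [-0.391, 0.92, -0.001], [0.004, 0.001, -1.0]]
force: [-0.4, -0.1, -0.0]
gripper_width: 0.157
grasp_force: 39.2
d [-0.0011  0.0001  0.0963] rz 0 z.w [-3.7e-03 -8.0e-04 -1.0e+00] t 17.57 eef [0.5668 0.0341 0.2163]
[-0.4168518  -0.14568839 -0.03062572] 0.1568748431213309
```

View pics/m5.png

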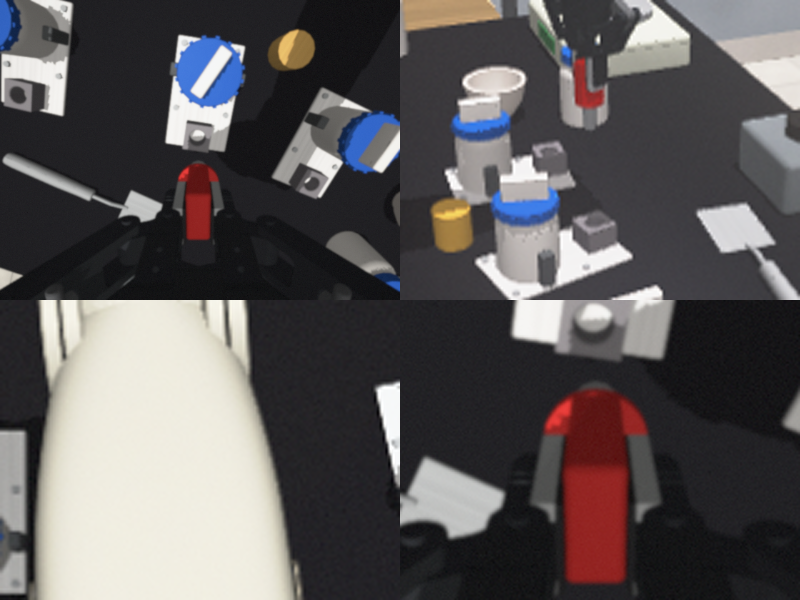

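The flag is held upright, plate and collar centred between the fingers. The socket hole is at about (276,191) in the wrist picture. I check it against the target.

```bash
python3 - <<'E'
from h import *
np.set_printoptions(precision=4,suppress=True)
s=read_state(); c=capture('wrist'); T=wristT(c,s); g=cv2.cvtColor(c['img'],cv2.COLOR_RGB2GRAY)
print(g[170:220:2,252:304:2])
print(atz(c,(276.2,191),.034,T)); delta([.5674,.0346,.12])
# collar underside expected outline point (front of collar) 
P=s['eef_pos']+s['tool_rot']@np.array([-.015,0,.03]); print(proj(c,s['eef_pos']+s['tool_rot']@np.array([.015,0,.028]),T),proj(c,P,T))
E
```

```text
[[244 244 244 241 241 204  82  62  61  64  69  82  89 109 131 152 179 207
  221 222 230 240 242 244 245 245]
 [243 244 243 242 239 194 127 114 103  93  81  73  67  64  59  62  66  74
   80  96 124 148 172 229 241 245]
 [243 244 243 241 239 191 155 155 152 148 143 141 131 119 110  99  89  76
   71  66  61  60  72 151 198 234]
 [243 244 243 242 238 182 156 157 157 157 156 157 155 154 153 150 146 141
  134 125 114 107  98 120 167 229]
 [243 244 242 241 234 175 157 156 156 158 155 156 155 156 155 154 155 155
  154 153 154 153 147 150 173 232]
 [244 244 242 242 228 167 156 156 157 156 153 154 163 167 159 155 154 154
  154 154 154 154 154 158 172 227]
 [243 243 242 241 225 165 156 155 154 147 148 188 229 233 226 202 166 154
  154 154 154 154 156 161 177 220]
 [243 243 242 240 217 159 156 154 144 148 174 229 241 243 243 242 231 182
  152 154 152 154 155 162 167 169]
 [243 243 242 240 202 156 154 148 144 161 204 238 241 243 243 243 244 228
  169 155 155 156 155 163 167 167]
 [243 242 242 239 193 156 154 136 141 168 218 229 236 233 237 230 220 204
  166 150 155 155 151 162 166 167]
 [244 243 
[... 1086 characters left out ...]
 34  35  37  31  40  36  38  44  50  53  57  68  74  79  82  85  89
   89  91  85  54  42  50  63  76]
 [ 36  34  33  30  32  34  32  34  31  34  33  29  29  32  39  43  53  58
   63  71  70  43  34  37  31  32]
 [ 34  33  35  35  33  34  35  31  33  30  35  33  34  34  35  33  33  36
   35  33  34  35  35  32  32  32]
 [ 34  33  33  35  34  34  33  32  32  33  33  34  33  32  33  33  34  33
   33  32  35  32  32  31  29  35]
 [ 33  34  31  33  37  33  33  34  33  35  34  32  34  35  32  34  32  31
   32  35  37  33  35  32  32  30]]
[0.5672 0.0317 0.034 ]
d [-0.0007  0.0017  0.0977] rz 0 z.w [-0.0009 -0.0002 -1.    ] t 17.77 eef [0.5675 0.0328 0.2177]
[277.6096 235.7445] [277.594  286.8812]
```

The rows are not in the units I measure in: shifts go in units of 5 mm and turns go in units of 0.1 rad. I convert before sending: 0.1 m is 20, 0.0015 m is 0.3.

```bash
python3 -m crank '[0, 0.2, 6, 0, 0, 0, 0, 0.3, 12, 0, 0, 0, 0, 0.3, 17, 0, 0, 0, 0, 0.3, 20, 0, 0, 0, 0, 0.3, 20, 0, 0, 0, 0, 0.3, 20, 0, 0, 0]' | grep -E 'eef|force'
python3 -m crank '[0, 0, 1, 0, 0, 0, 0, 0, 2, 0, 0, 0, 0, 0, 3, 0, 0, 0, 0, 0, 4, 0, 0, 0, 0, 0, 4, 0, 0, 0]' ; python3 t.py
```

```text
eef_pos: [0.5666, 0.0346, 0.1175]
force: [0.8, 0.6, 0.7]
grasp_force: 39.2
time: 18.68
eef_pos: [0.5667, 0.0356, 0.0971]
tool_rot: [[-0.921, -0.391, -0.001], [-0.391, 0.921, -0.0], [0.001, 0.001, -1.0]]
force: [-0.2, 0.6, -0.2]
gripper_width: 0.154
grasp_force: 39.2
T [-0.035  0.042  0.009] F [-0.2  0.6 -0.2] yaw_y 1.9721 [0.5667 0.0356 0.0971] 18.68
```

To row units: 0.022 m is 4.4, 0.02 m is 4.

```bash
python3 -m crank '[0, -0.1, 1, 0, 0, 0, 0, -0.2, 2, 0, 0, 0, 0, -0.2, 3, 0, 0, 0, 0, -0.2, 4, 0, 0, 0, 0, -0.2, 4.4, 0, 0, 0, 0, -0.2, 4.4, 0, 0, 0]' ; python3 t.py
python3 -m crank '[0, 0, 0.4, 0, 0, 0, 0, 0, 0.8, 0, 0, 0, 0, 0, 0.8, 0, 0, 0]'>/dev/null ; python3 t.py
```

```text
time: 19.18
eef_pos: [0.5671, 0.0347, 0.0751]
tool_rot: [[-0.921, -0.391, -0.002], [-0.391, 0.921, -0.0], [0.002, 0.001, -1.0]]
force: [-0.8, -0.3, 0.4]
gripper_width: 0.153
grasp_force: 39.2
T [ 0.     0.016 -0.007] F [-0.8 -0.3  0.4] yaw_y 1.9721 [0.5671 0.0347 0.0751] 19.18
T [-0.045  0.002  0.05 ] F [-0.  -0.2 -0.8] yaw_y 1.9721 [0.568  0.0348 0.0722] 19.43
```

To row units: 0.002 m is 0.4, 0.001 m is 0.2.

```bash
python3 -m crank '[0, 0, 0.2, 0, 0, 0, 0, 0, 0.4, 0, 0, 0, 0, 0, 0.4, 0, 0, 0]'>/dev/null ; python3 t.py
python3 -m crank '[0, 0, 0.2, 0, 0, 0, 0, 0, 0.4, 0, 0, 0, 0, 0, 0.4, 0, 0, 0]'>/dev/null ; python3 t.py
```

```text
T [-0.068  0.812 -0.005] F [-2.7 -0.9  9.4] yaw_y 1.9721 [0.5681 0.0348 0.072 ] 19.68
T [ 0.04   1.513 -0.073] F [-5.2  0.2 20.1] yaw_y 1.9722 [0.5686 0.0349 0.0718] 19.93
```

Contact is at the expected height with the force rising, so the collar is on the rim. I ease off and release.

To row units: -0.003 m is -0.6.

```bash
python3 -m crank '[0, 0, -0.6, 0, 0, 0, 0, 0, -0.6, 0, 0, 0]' >/dev/null; python3 t.py
python3 -m crank '[0, 0, 0, 0, 0, 0, 0, 0, 0, 0, 0, 0, 0, 0, 0, 0, 0, 0, 0, 0, 0, 0, 0, 0, 0, 0, -4, 0, 0, 0, 0, 0, -10, 0, 0, 0, 0, 0, -18, 0, 0, 0, 0, 0, -26, 0, 0, 0, 0, 0, -34, 0, 0, 0, 0, 0, -34, 0, 0, 0]' 0.5; python3 t.py; python3 - <<'E'
from h import *
s=read_state(); c=capture('wrist'); T=wristT(c,s); sd=capture('side')
for d in look_for('side','flag')+look_for('wrist','flag'): print(d)
# expected flag outline if home
for q in [(0,0,.078),(0,0,.034)]: print(proj(sd,np.array([.567,.0345,.004])+q))
out=np.zeros((600,800,3),np.uint8); out[:,:400]=cv2.resize(c['img'][120:330,200:340],(400,600),interpolation=cv2.INTER_CUBIC)
out[:,400:]=cv2.resize(sd['img'][190:265,230:280],(400,600),interpolation=cv2.INTER_CUBIC)
cv2.imwrite('pics/fin.png',out[:,:,::-1])
E
```

```text
T [-0.017 -0.02   0.046] F [-0.5  0.3 -0.7] yaw_y 1.9721 [0.5684 0.0348 0.0722] 20.1
time: 20.93
eef_pos: [0.5718, 0.035, 0.2502]
tool_rot: [[-0.92, -0.391, 0.016], [-0.391, 0.921, 0.001], [-0.015, -0.005, -1.0]]
force: [0.9, -0.3, 0.3]
gripper_width: 0.499
grasp_force: 0.0
T [ 0.042 -0.066 -0.034] F [ 0.9 -0.3  0.3] yaw_y 1.972 [0.5718 0.035  0.2502] 20.93
{'xyz': [0.4356, -0.3068, 0.0523], 'p': 0.9}
{'xyz': [0.3903, -0.3671, 0.049], 'p': 0.76}
{'xyz': [0.566, 0.0255, 0.0618], 'p': 0.68}
{'xyz': [0.5631, 0.0315, 0.0863], 'p': 0.71}
[266.14631542 212.58965759]
[266.51647819 226.34059048]
```

View pics/fin.png

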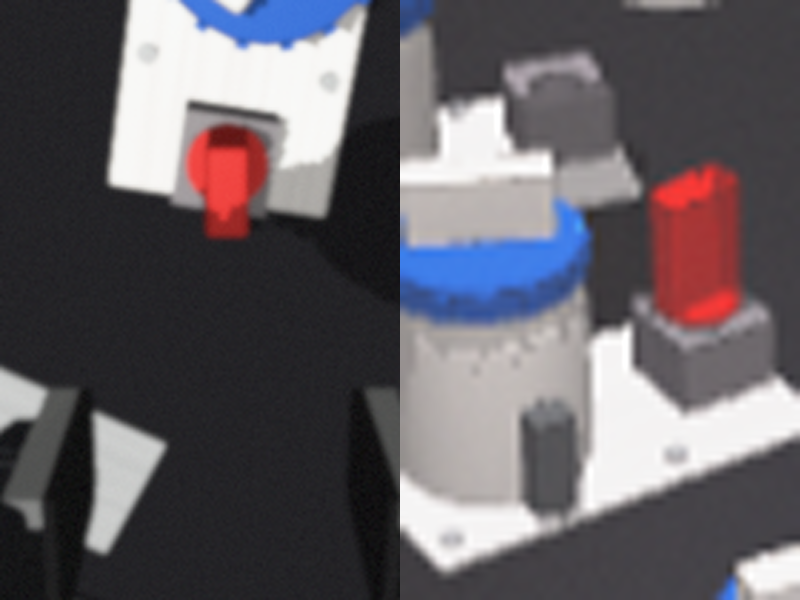

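The flag stands upright in the middle jar's socket with its collar on the rim, and the plate top at crop (695,185) is within a pixel of the projection for home. I let the arm settle and hand in.

```bash
python3 -m crank '[0, 0, 0, 0, 0, 0, 0, 0, 0, 0, 0, 0, 0, 0, 0, 0, 0, 0, 0, 0, 0, 0, 0, 0]' | head -2; python3 -c "
from plant import *
print(hand_in())"
```

```text
time: 21.47
eef_pos: [0.5673, 0.0347, 0.2399]
the job is handed in; nothing more can be done
None
```

The job is handed in at about 21.5 s; no verdict was returned: the left and right caps proved sound (about 0.25 N m at 0.1 rad, let go), the middle one was loose and is turned about 26°, and the red flag stands upright and home in the middle jar's socket.

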